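# Line up the tart tins on the baking tray

## Task

The three fluted tart tins stand scattered on the dark baking tray. Without lifting them, slide them into one straight, even row along the middle of the tray, parallel to its long sides: one tin in the centre of the tray and one to either side, with about 30 mm clear between neighbouring tins (any tin may take any place), all flat on the tray so that they bake evenly. Leave the rolling pin, the glass bowl, the apple and the stack of spare tins beside the tray where they are.

Things in the scene. Friction and masses are not known exactly. Their poses are not given: they have to be found in the camera images.
- tray: dark metal baking tray, fixed on the worktop: flat floor 300 mm (its x) by 430 mm (its y, the long side), floor 2 mm thick, flared rim 21 mm tall that leans outwards, 316 x 446 mm over all; origin at the centre of its underside, x away from the robot, y along the long side, to the robot's left
- tin_a: a round open tart tin of bright fluted metal, one of three alike standing on the tray: 104 mm across the rim, 90 mm across the foot, 22 mm tall, wall 3 mm thick and leaning outwards, inside 84 mm across at the base and 98 mm at the rim, flat base 3 mm thick, empty, about 90 g (60 to 130 g), sliding freely on the tray; origin at the centre of its underside, z up, its heading means nothing
- tin_b: a round open tart tin of bright fluted metal, one of three alike standing on the tray: 104 mm across the rim, 90 mm across the foot, 22 mm tall, wall 3 mm thick and leaning outwards, inside 84 mm across at the base and 98 mm at the rim, flat base 3 mm thick, empty, about 90 g (60 to 130 g), sliding freely on the tray; origin at the centre of its underside, z up, its heading means nothing
- tin_c: a round open tart tin of bright fluted metal, one of three alike standing on the tray: 104 mm across the rim, 90 mm across the foot, 22 mm tall, wall 3 mm thick and leaning outwards, inside 84 mm across at the base and 98 mm at the rim, flat base 3 mm thick, empty, about 90 g (60 to 130 g), sliding freely on the tray; origin at the centre of its underside, z up, its heading means nothing
- slot_left (a point): the place of the left tin of the finished row: a point on the tray's floor (2 mm above the tray's origin) on the long centre line, 134 mm to +y of the tray's centre, axes as the tray's; any tin may take it
- slot_middle (a point): the place of the middle tin of the finished row: a point on the tray's floor (2 mm above the tray's origin) at the tray's centre, axes as the tray's; any tin may take it
- slot_right (a point): the place of the right tin of the finished row: a point on the tray's floor (2 mm above the tray's origin) on the long centre line, 134 mm to -y of the tray's centre, axes as the tray's; any tin may take it
- rolling_pin: wooden rolling pin lying on the worktop to the left of the tray, pointing away from the robot, 420 mm long with its handles, barrel 60 mm thick; bystander, must stay where it is; origin at the centre of its underside
- bowl: glass bowl 140 mm across and 60 mm tall with a piece of butter in it, on the worktop to the right of the tray; bystander, must stay where it is; origin at the centre of its underside
- apple: red apple, 78 mm across and 78 mm tall with its stalk, on the worktop to the right and near side of the tray; bystander, must stay where it is; origin at the centre of its underside
- spare_tins: stack of four spare fluted tins nested in one another, 104 mm across and 46 mm tall, moving as one, on the worktop to the right of the tray; not part of the row; bystander, must stay where it is; origin at the centre of its underside
Not all that is in view belongs to the job. Leave any orange or yellow look-alike of the tin_b alone.

How it is judged (in metres and radians):
At the end, for the whole second after the job is handed in: one tin stands at each of the three places (left, middle, right), within 12 mm of the tray's long centre line and 15 mm of its place along it; neighbouring tins are 119 to 149 mm apart centre to centre (15 to 45 mm clear between rims); all three stand flat on the tray's floor, at rest (((x of tin_a in the frame of slot_left between -0.012 and 0.012 m and y of tin_a in the frame of slot_left between -0.015 and 0.015 m) or (x of tin_b in the frame of slot_left between -0.012 and 0.012 m and y of tin_b in the frame of slot_left between -0.015 and 0.015 m) or (x of tin_c in the frame of slot_left between -0.012 and 0.012 m and y of tin_c in the frame of slot_left between -0.015 and 0.015 m)) and ((x of tin_a in the frame of slot_middle between -0.012 and 0.012 m and y of tin_a in the frame of slot_middle between -0.015 and 0.015 m) or (x of tin_b in the frame of slot_middle between -0.012 and 0.012 m and y of tin_b in the frame of slot_middle between -0.015 and 0.015 m) or (x of tin_c in the frame of slot_middle between -0.012 and 0.012 m and y of tin_c in the frame of slot_middle between -0.015 and 0.015 m)) and ((x of tin_a in the frame of slot_right between -0.012 and 0.012 m and y of tin_a in the frame of slot_right between -0.015 and 0.015 m) or (x of tin_b in the frame of slot_right between -0.012 and 0.012 m and y of tin_b in the frame of slot_right between -0.015 and 0.015 m) or (x of tin_c in the frame of slot_right between -0.012 and 0.012 m and y of tin_c in the frame of slot_right between -0.015 and 0.015 m)) and (horizontal distance between tin_a and tin_b between 0.119 and 0.149 m or horizontal distance between tin_a and tin_b above 0.235 m) and (horizontal distance between tin_b and tin_c between 0.119 and 0.149 m or horizontal distance between tin_b and tin_c above 0.235 m) and (horizontal distance between tin_a and tin_c between 0.119 and 0.149 m or horizontal distance between tin_a and tin_c above 0.235 m) and angle between each of tin_a, tin_b, tin_c's own z axis and vertical below 0.06 rad and z of each of tin_a, tin_b, tin_c in the frame of tray below 0.006 m and linear speed of each of tin_a, tin_b, tin_c below 0.01 m/s); the robot touches nothing.
It fails at once if a tin was lifted off the tray (underside more than 15 mm above the tray's underside) (z of any of tin_a, tin_b, tin_c in the frame of tray above 0.015 m).
It fails at once if a bystander (rolling pin, bowl, apple or spare tins) was moved by more than 25 mm (distance of any of rolling_pin, bowl, apple, spare_tins from where it was at the start of the episode above 0.025 m).
It also fails if it takes over 61 s, if anything falls off the work surface, if the arm or the gripper's body presses on something with over 40 N, if the wrist force passes 120 N, or if a joint passes its speed limit or range.

## Robot

A 6-joint arm with a two-finger parallel gripper is mounted at the origin on the work surface. World frame = base frame: x ahead of the robot, y to its left, z up, the work surface at z = 0. Lengths are in mm, angles in rad, forces in N, time in s.
With the tool pointing down it reaches from about 275 to 1000 mm from the base axis. Payload 8.4 kg.
Tool frame: the origin (TCP) lies on the centre line of the jaws, within the pads' length; the fingertips stand 17 mm ahead of it and the grasp point (between the pads) lies 2 mm behind it (r.tcp_to_tips is the z of the fingertips in the tool frame, in mm); z points along the fingers, y is the direction in which the jaws open and shut (so a half turn about z gives the same grasp; the last joint's range is limited). The gripper opens to 85 mm and grips with 20 to 120 N. Pads are 22 mm wide; open, the fingers measure 114 mm over their backs; the gripper's body (76 mm by 85 mm) begins 54 mm behind the grasp point. The pads swing forward as they close: fully open they stand 13 mm farther back than shut.
Start: joints at [-0.002, 0.353, 1.633, -0, 1.155, -0.002], TCP at [625.002, -0, 248.281] pointing down, gripper open.
Joint ranges: [-2.63, 2.63], [-0.92, 2.1], [0.06, 2.66], [-1.3, 4.44], [0, 2.69], [-3.02, 3.02]. Speed limits (rad/s): [2.22, 2.22, 2.79, 3.14, 3.14, 3.14].

## Interface

Orientations are given as [roll, pitch, yaw] about the fixed x, y, z axes, in that order (R = Rz(yaw) Ry(pitch) Rx(roll)).
In Python, from rig import r, cams, job gives the robot as it stands.
- The arm moves only by the tool drive_tool, never from a script. Its argument "deltas" is a list of rows, each a list of 4 numbers: the shift along the tool's x, y, z in cm, then the turn about the tool's z in rad. In form: [[x, y, z, roll], ...]. A call has 1 to 12 rows; each row shifts and turns the commanded pose from where the row before left it, along the tool's axes as they then stand; what a row does not reach is not made up. A row lasts 1/12 s, in which the tool goes at most 41.7 mm and 7.16 degrees, less where a joint would pass 70% of its speed; a pose out of reach is approached as far as the arm can. A call with a gripper value outside its range is refused whole. "jaw" is the closure, from 0 (fully open) to 1 (shut), set as the call begins (left out, the last holds). The fingers move at their own pace and stop on an object; "force" is the grip in N (left out, the last holds). Time passes only in rows, so rows that do not move let the fingers close. It gives the time, the measured TCP pose, the force and the opening at its end, in the units of the state.
- r.sense(): the state, without advancing time (a new reading comes with each control period).
- cams.grab_frame(name): name is "scene" or "side" or "wrist"; returns (picture, depth): 480x640x3 uint8, red, green, blue; 480x640 float32, mm along the optical axis (not along the pixel's ray), 0 where there is no reading.
- cams.camera_params(name): a dict with "fx", "fy", "cx", "cy" (pixels), "R" (3x3) and "t" (3): a world point X has camera coordinates R X + t. Camera axes: x right, y down, z forward; pixel columns grow to the right and rows downward; lengths in mm; the calibration is good to about 2 mm. A picture is of the moment at which its call begins: read the wrist's pose just before it. camera_params takes no time and is no camera call; for the wrist camera it gives the pose at the moment of the call.
- job.sign_off(): hands the job in, once; it reports no verdict.
The state is a dict: "clock": time; "qpos": joint angles; "qvel": joint speeds; "joint_efforts": joint torques, N m; "eef_pos": TCP position; "tcp_rot": TCP orientation; "contact_force": force on the tool from outside, world axes, zero at the start; "wrist_torque": the same for the moment, N m; "opening": opening from 0.0 (shut) to 1.0 (fully open).
Only numpy, scipy, OpenCV 4.12 (cv2) and the standard library are available. Lean on these libraries where they do the work, as an engineer would, in place of code of your own. Each camera call takes 0.05 s, during which the arm holds its last target. There are 200 camera calls.

## Working session

There is one attempt and no reset: what is moved stays moved. The work goes in short steps, Python scripts to look and compute and a tool call to move; the robot and the scene stay as the last step left them, time stands still between calls to the robot, and variables do not carry over. Pictures are saved under pics/ and viewed, about 8 in all and at most 12, crops included, and the job is handed in when it is done.

Besides the shell and the picture viewer there is one more tool, called after ">>>" as a command line: name --pt "numbers of a row" for each row, then --argument value for the rest. drive_tool: Moves the arm, as the interface text tells. Its arguments: {"type":"object","properties":{"deltas":{"type":"array"},"jaw":{"type":"number"},"force":{"type":"number"}},"required":["deltas"]}

```bash
mkdir -p pics
python3 - <<'E'
from rig import r,cams
import cv2,numpy as np
s=r.sense();print(s)
for n in ["scene","side"]:
    p,d=cams.grab_frame(n);cv2.imwrite(f"pics/{n}0.png",p[...,::-1]);np.savez(f"pics/{n}0.npz",p=p,d=d)
    print(n,cams.camera_params(n))
E
```

```text
{'clock': 0.0, 'qpos': array([-2.38615694e-03,  3.53627549e-01,  1.63415237e+00,  3.52602015e-05,
        1.15517076e+00, -2.36995423e-03]), 'qvel': array([ 7.62970879e-04, -6.29981786e-05,  2.79596953e-04, -2.34664407e-03,
        1.80059894e-03, -5.64602905e-04]), 'joint_efforts': array([-2.03471049e-03, -6.05236173e+01, -3.42063046e+01, -2.62302356e-04,
        9.48130677e-03,  3.61521288e-06]), 'eef_pos': array([6.24547373e+02, 2.02399481e-02, 2.47566716e+02]), 'tcp_rot': array([-3.14023470e+00, -3.54572974e-05,  1.57076584e+00]), 'contact_force': array([ 0.6147831 , -0.23271785, -0.44255985]), 'wrist_torque': array([-0.02529297,  0.00812328, -0.01244258]), 'opening': 1.0022869790602107}
scene {'fx': 521.4810120142607, 'fy': 521.4810120142607, 'cx': 326.7246428906103, 'cy': 239.4843932976696, 'R': array([[ 0.62049316,  0.78401127,  0.01773614],
       [ 0.57166159, -0.43671878, -0.69460761],
       [-0.53683449,  0.44113833, -0.71917015]]), 't': array([-376.52066932, -292.35435464, 1682.33961669])}
side {'fx': 436.82602861532575, 'fy': 436.82602861532575, 'cx': 317.1956015220519, 'cy': 233.13213959189622, 'R': array([[ 0.80531499, -0.59281255,  0.00640758],
       [-0.33457827, -0.46338216, -0.82056953],
       [ 0.48941307,  0.65867311, -0.57151079]]), 't': array([-473.12584758,  237.42397782,  813.80813221])}
```

View pics/scene0.png

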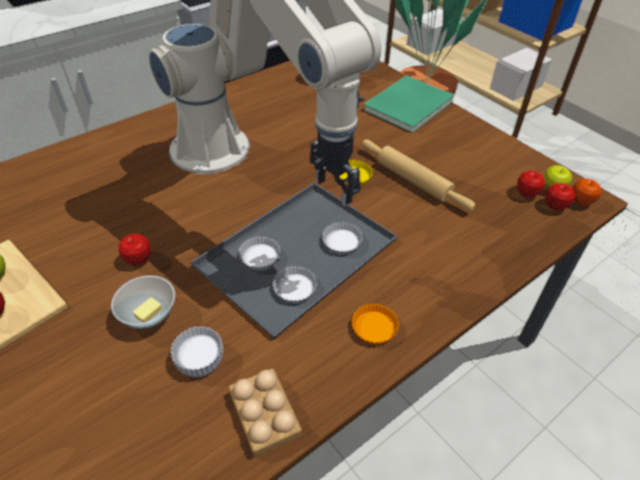

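View pics/side0.png

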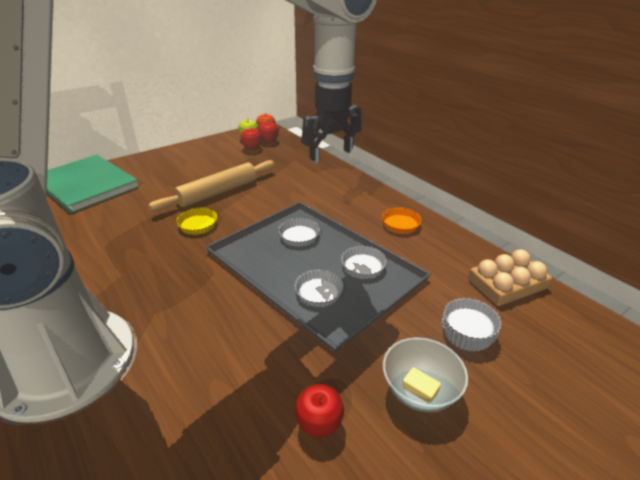

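Both views show three silver tins on the tray, at scene pixels (260,253), (295,285) and (342,238), and side pixels (318,289), (364,264) and (299,233). Things that could be mistaken for them: the yellow tin (355,173), the orange tin (375,325) and the silver spare stack (197,352), all off the tray. I choose the three on the tray.

```bash
cat > h.py <<'E'
import numpy as np,cv2
from rig import r,cams
from scipy.optimize import least_squares
def ray(P,uv,z):
    uv=np.atleast_2d(uv).astype(float)
    d=np.c_[(uv[:,0]-P["cx"])/P["fx"],(uv[:,1]-P["cy"])/P["fy"],np.ones(len(uv))]@P["R"]
    c=-P["R"].T@P["t"]; return c+d*((z-c[2])/d[:,2])[:,None]
def cloud(P,d):
    v,u=np.indices(d.shape);X=np.dstack([(u-P["cx"])/P["fx"]*d,(v-P["cy"])/P["fy"]*d,d])
    return (X-P["t"])@P["R"]
def circ(xy,rad):
    f=lambda c:np.hypot(*(xy-c).T)-rad
    s=least_squares(f,xy.mean(0),loss="soft_l1",f_scale=2);return s.x,np.median(abs(s.fun))
def masks(p):
    hsv=cv2.cvtColor(p,cv2.COLOR_RGB2HSV)
    return hsv
E
python3 - <<'E'
from h import *
seeds={"scene":[(260,253),(295,285),(342,238)],"side":[(318,289),(364,264),(299,233)]}
trayc={"scene":(240,290),"side":(270,265)}
rays={}
for n in seeds:
    f=np.load(f"pics/{n}0.npz");p,d=f["p"],f["d"];P=cams.camera_params(n);h=masks(p);W=cloud(P,d)
    # tray: bluish/grey non-wood region incl. tins, near tray, z<40
    m=((h[...,1]<110)&(d>0)&(W[...,2]<40)&(W[...,2]>-10)).astype(np.uint8)
    m=cv2.morphologyEx(m,cv2.MORPH_OPEN,np.ones((3,3)))
    k,lab=cv2.connectedComponents(m); l=lab[seeds[n][2][1],seeds[n][2][0]]
    m=(lab==l).astype(np.uint8);c=max(cv2.findContours(m,0,2)[0],key=cv2.contourArea)[:,0]
    hp=ray(P,cv2.convexHull(c)[:,0],21)[:,:2].astype(np.float32);rc=cv2.minAreaRect(ray(P,c,21)[:,:2].astype(np.float32))
    print(n,"tray rim rect",rc)
    for s in seeds[n]:
        X=ray(P,s,10)[0,:2];dist=np.hypot(*(W[...,:2]-X).transpose(2,0,1))
        b=((h[...,2]>110)&(h[...,1]<60)&(dist<70)&(d>0)).astype(np.uint8)
        c=np.vstack(cv2.findContours(b,0,2)[0])
        e=cv2.fitEllipse(cv2.convexHull(c));cc=ray(P,e[0],24)[0]
        hull=ray(P,cv2.convexHull(c)[:,0],24)[:,:2]; 
        rim=W[(dist<70)&(W[...,2]>20)&(W[...,2]<30)][:,:2]
        zz=W[...,2][dist<70]
        q,res=circ(hull,52);q2,res2=circ(rim,51)
        rays.setdefault(n,[]).append((P,e[0]))
        print(s,"ell",np.round(e[0],1),np.round(cc,1),"hull",q.round(1),res.round(1),"depth",q2.round(1),res2.round(1),"zmax",np.percentile(zz,[5,50,99]).round(1))
for (Pa,ua),(Pb,ub) in zip(rays["scene"],rays["side"]):
    M=lambda P:np.c_[np.array([[P["fx"],0,P["cx"]],[0,P["fy"],P["cy"]],[0,0,1]])@P["R"],np.array([[P["fx"],0,P["cx"]],[0,P["fy"],P["cy"]],[0,0,1]])@P["t"]]
    x=cv2.triangulatePoints(M(Pa),M(Pb),np.array(ua,float),np.array(ub,float));print("tri",(x[:3]/x[3]).ravel().round(1))
E
```

```text
scene tray rim rect ((541.11328125, -49.72837829589844), (323.0276794433594, 453.7192077636719), 7.818069934844971)
(260, 253) ell [254.  132.9] [ 40.1 144.2  24. ] hull [ 490.8 -131. ] 8.4 depth [ 494.4 -133.8] 1.3 zmax [  2.    8.  637.5]
(295, 285) ell [293.9 163.8] [251.6 152.3  24. ] hull [-170.7  578.6] 418.3 depth [ 633.7 -122.9] 1.2 zmax [  2.4  22.7 635.4]
(342, 238) ell [343.9 125.6] [184.8 406.7  24. ] hull [576.4  72.6] 7.2 depth [581.4  69.8] 1.3 zmax [  2.2  18.7 641.5]
side tray rim rect ((537.5035400390625, -51.220458984375), (326.3875732421875, 455.9268798828125), 7.773556709289551)
(318, 289) ell [314.  290.9] [ 474.9 -141.    24. ] hull [ 472.4 -136.9] 12.1 depth [ 494.6 -132.7] 1.1 zmax [ 0.6  4.6 24.6]
(364, 264) ell [362.2 140.4] [1098.6  414.5   24. ] hull [ 629.8 -124.2] 12.3 depth [ 633.5 -121.9] 1.0 zmax [  0.9   6.3 562.1]
(299, 233) ell [297.8 120.1] [1022.3  724.4   24. ] hull [577.7  69.3] 1.4 depth [581.1  71.1] 1.2 zmax [  0.6  10.5 554.7]
tri [ 445.9 -170.8  284.7]
tri [605.4 -99.4 341.6]
tri [566.8  66.8 343.7]
```

Run:
```python
import cv2
a=cv2.imread("pics/side0.png")[190:360,190:450];cv2.imwrite("pics/crop1.png",cv2.resize(a,(780,510),interpolation=cv2.INTER_CUBIC))
```

```text
(no output)
```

View pics/crop1.png

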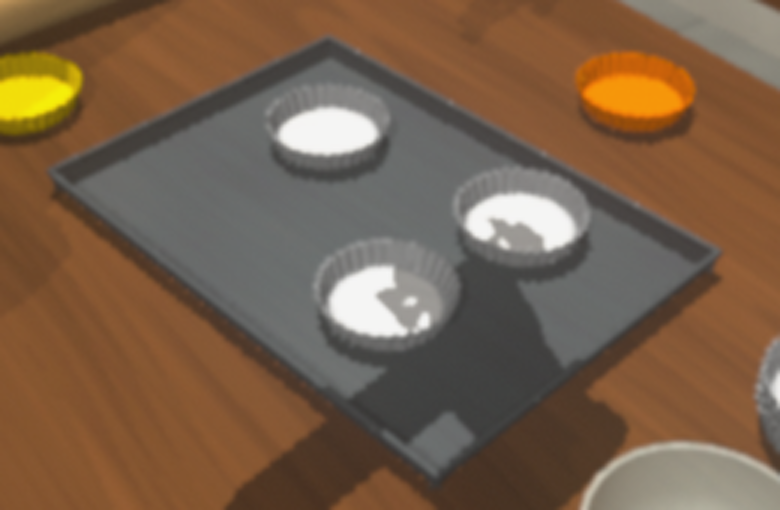

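The depth circle fits from the two views agree to 1.5 mm, with rim height about 24 mm as expected. The bright-blob ellipses and their triangulation failed because of robot parts in the mask, so I discard them.

- **Tins:** A(494.5,-133), B(633.5,-122.5), C(581,70.5).
- **Tray:** centre about (539.3,-50.5), yaw 7.8°.
- **Slots:** L(521,82), M(539,-50.5), R(557.5,-183).
- **Plan:** A→M, B→R, C→L, with part-open fingers dragging each tin from inside. The close crop shows all three are open, empty and silver.

I start above A.

>>> drive_tool --pt "-2.2 -2.2 1.6 0" --pt "-2.2 -2.2 1.6 0" --pt "-2.2 -2.2 1.6 0" --pt "-2.2 -2.2 1.6 0" --pt "-2.2 -2.1 1.6 0" --pt "-2.3 -2.1 1.6 0" --pt "0 0 0 0" --pt "0 0 0 0" --pt "0 0 0 0" --jaw 0.5 --force 20

```text
clock: 0.85
eef_pos: [495.6, -133.1, 152.6]
tcp_rot: [3.141, -0.0, 1.57]
contact_force: [0.8, 0.5, -0.6]
opening: 0.499
```

Run:
```python
from h import *
s=r.sense();print(s["clock"],s["eef_pos"],s["opening"],r.tcp_to_tips)
P=cams.camera_params("wrist");p,d=cams.grab_frame("wrist");cv2.imwrite("pics/w1.png",p[...,::-1])
W=cloud(P,d);h=masks(p)
for c in [(494.5,-133),(633.5,-122.5),(581,70.5)]:
    D=np.hypot(*(W[...,:2]-c).transpose(2,0,1));m=(D<60)&(W[...,2]>20)&(W[...,2]<30)&(d>0)
    if m.sum()>50:print(c,m.sum(),circ(W[m][:,:2],51))
# tray refine from depth rim in both static views (first frames)
for n in ["scene","side"]:
    f=np.load(f"pics/{n}0.npz");W=cloud(cams.camera_params(n),f["d"]);hs=masks(f["p"])
    t=np.radians(7.8);e=(W[...,:2]-(539.3,-50.5))@np.array([[np.cos(t),-np.sin(t)],[np.sin(t),np.cos(t)]])
    ok=(f["d"]>0)&(W[...,2]>16)&(W[...,2]<26)&(hs[...,1]<110)
    for a,L in((0,155),(1,220)):
        o=1-a;lim=(200,140)[a]
        for sg in(-1,1):
            k=ok&(abs(e[...,a]-sg*L)<12)&(abs(e[...,o])<lim)
            if k.sum()<10: print(n,a,sg,"few");continue
            q=e[k];fit=np.polyfit(q[:,o],q[:,a],1);print(n,a,sg,k.sum(),"offset",fit[1].round(1),"slope",fit[0].round(4),"z",np.median(W[k][:,2]).round(1))
```

```text
0.85 [ 495.62844925 -133.08697343  152.56936329] 0.4991071868514729 17.0
(494.5, -133) 2766 (array([ 494.63526738, -131.02625647]), np.float64(0.8267700080463385))
(633.5, -122.5) 2968 (array([ 633.53223984, -120.14075815]), np.float64(0.8337986088188956))
scene 0 -1 348 offset -152.3 slope -0.0018 z 20.7
scene 0 1 316 offset 157.2 slope -0.0016 z 21.8
scene 1 -1 237 offset -219.5 slope 0.0017 z 21.7
scene 1 1 201 offset 219.6 slope 0.0027 z 20.7
side 0 -1 383 offset -153.9 slope -0.0021 z 19.9
side 0 1 304 offset 155.9 slope -0.0006 z 19.3
side 1 -1 299 offset -218.8 slope 0.0012 z 20.0
side 1 1 198 offset 220.5 slope 0.0006 z 19.1
```

View pics/w1.png

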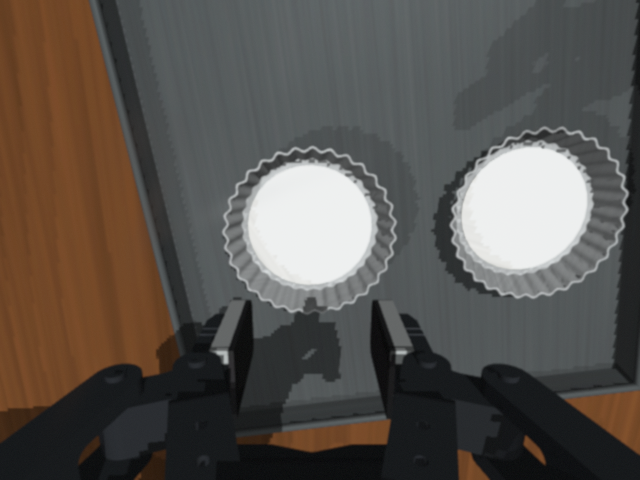

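The wrist view shows tin A centred at about (310,229), B at (540,212), and the fingers straddling the line through A. The tin fit agrees with the first measurement to within 2 mm. Refined tray centre is (541,-50) at 7.9°, giving M(541,-50), R(559.5,-182.5) and L(522.5,83). I descend into A.

>>> drive_tool --pt "0.1 0 2.0 0" --pt "0 0 2.0 0" --pt "0 0 2.0 0" --pt "0 0 2.0 0" --pt "0 0 2.0 0" --pt "0 0 1.5 0" --pt "0 0 0.5 0" --pt "0 0 0.5 0" --pt "0 0 0 0" --pt "0 0 0 0"

```text
clock: 1.73
eef_pos: [495.8, -131.9, 27.9]
tcp_rot: [3.141, 0.0, 1.571]
contact_force: [0.6, 1.0, 0.4]
opening: 0.496
```

>>> drive_tool --pt "0 0 0 0" --pt "0 0 0 0" --pt "0 0 0 0" --pt "0 0 0 0" --jaw 0.4

```text
clock: 2.07
eef_pos: [495.3, -132.1, 27.8]
tcp_rot: [3.141, 0.0, 1.571]
contact_force: [-0.8, -0.2, 0.3]
opening: 0.602
```

Run:
```python
from h import *
s=r.sense();print(s["clock"],s["eef_pos"],s["opening"],s["contact_force"])
p,d=cams.grab_frame("side");cv2.imwrite("pics/s1.png",cv2.resize(p[190:350,210:450,::-1],(780,520)))
```

```text
2.0667 [ 495.25589421 -132.11454889   27.77325723] 0.6015093003519322 [-0.76592145 -0.1561769   0.33627313]
```

View pics/s1.png

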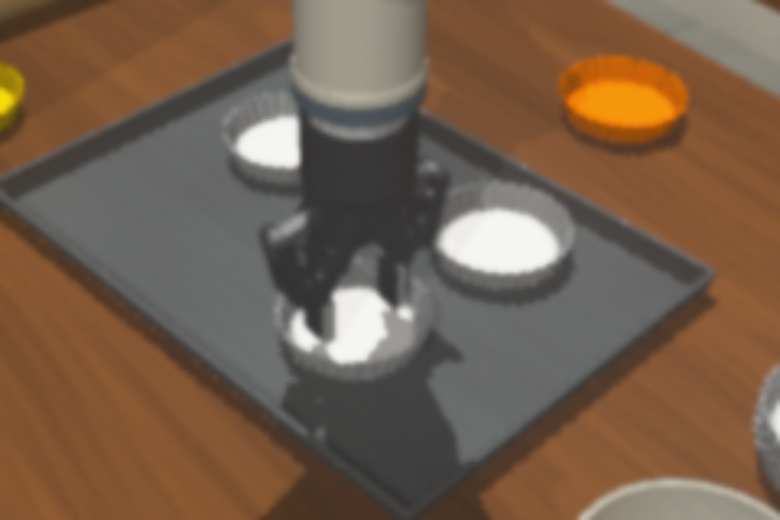

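The side crop shows both fingers inside tin A, at about (320,320) and (390,290). I open further to centre on the walls.

>>> drive_tool --pt "0 0 0 0" --pt "0 0 0 0" --pt "0 0 0 0" --pt "0 0 0 0" --jaw 0.3

```text
clock: 2.45
eef_pos: [495.0, -132.0, 27.3]
tcp_rot: [-3.142, -0.0, 1.571]
contact_force: [0.0, -0.5, -0.3]
opening: 0.704
```

>>> drive_tool --pt "0 0 0 0" --pt "0 0 0 0" --pt "0 0 0 0" --pt "0 0 0 0" --jaw 0.2

```text
clock: 2.78
eef_pos: [494.9, -132.0, 27.3]
tcp_rot: [-3.141, -0.0, 1.571]
contact_force: [-2.0, 0.5, 0.1]
opening: 0.8
```

>>> drive_tool --pt "0 0 0 0" --pt "0 0 0 0" --pt "0 0 0 0" --pt "0 0 0 0" --jaw 0.12

```text
clock: 3.12
eef_pos: [495.0, -132.0, 27.3]
tcp_rot: [-3.142, -0.0, 1.571]
contact_force: [-0.9, 0.6, -1.7]
opening: 0.883
```

>>> drive_tool --pt "0 0 0 0" --pt "0 0 0 0" --pt "0 0 0 0" --pt "0 0 0 0" --jaw 0.04

```text
clock: 3.45
eef_pos: [494.9, -132.0, 27.3]
tcp_rot: [-3.141, -0.0, 1.571]
contact_force: [0.2, -0.1, 0.7]
opening: 0.96
```

Run:
```python
from h import *
s=r.sense();print(s["clock"],s["eef_pos"],s["opening"],s["contact_force"])
p,d=cams.grab_frame("wrist");cv2.imwrite("pics/w2.png",p[...,::-1])
for n in["side","scene"]:
    P=cams.camera_params(n);p,d=cams.grab_frame(n);W=cloud(P,d);D=np.hypot(*(W[...,:2]-(494.6,-132)).transpose(2,0,1));h=masks(p)
    m=(D<60)&(D>42)&(W[...,2]>20)&(W[...,2]<30)&(h[...,2]>80);print(n,m.sum(),circ(W[m][:,:2],51))
```

```text
3.45 [ 494.88342748 -131.9855331    27.2607449 ] 0.9598203138886339 [ 0.18625867 -0.06260106  0.6664553 ]
side 137 (array([ 494.85971413, -132.68762923]), np.float64(1.1310833868618388))
scene 113 (array([ 494.74022268, -133.52452935]), np.float64(1.1014075471438431))
```

View pics/w2.png

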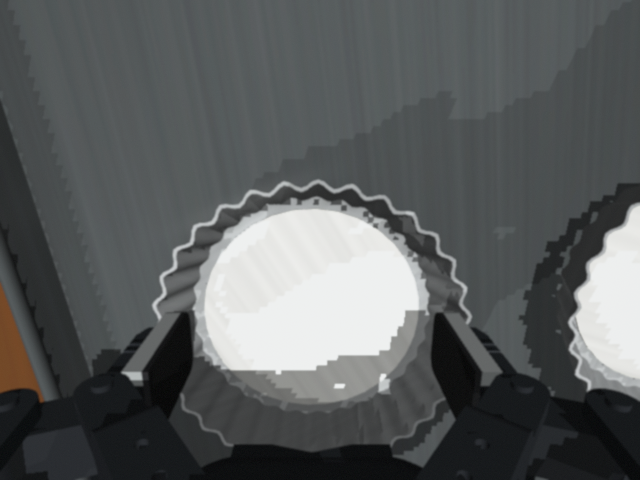

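The wrist view shows the pads just inside A's walls, at (185,345) and (440,345), with no load. The tips rise as the jaws open, so I close a little, go slightly lower and drag A towards M (+46, +82 mm).

>>> drive_tool --pt "0 0 0 0" --pt "0 0 0 0" --pt "0 0 0.2 0" --pt "0 0 0.2 0" --pt "0 0 0.2 0" --pt "0 0 0 0" --jaw 0.2

```text
clock: 4.1
eef_pos: [494.8, -131.9, 20.8]
tcp_rot: [-3.141, -0.0, 1.571]
contact_force: [-0.2, -0.2, -0.7]
opening: 0.797
```

>>> drive_tool --pt "0.4 0.2 0 0" --pt "0.4 0.2 0 0" --pt "0.4 0.2 0 0" --pt "0.4 0.2 0 0" --pt "0.4 0.2 0 0" --pt "0.4 0.2 0 0" --pt "0.4 0.2 0 0" --pt "0.4 0.2 0 0" --pt "0.4 0.2 0 0" --pt "0.4 0.2 0 0" --pt "0 0 0 0"

```text
clock: 5.02
eef_pos: [515.5, -91.3, 21.3]
tcp_rot: [3.141, -0.0, 1.571]
contact_force: [0.5, 1.4, 0.4]
opening: 0.801
```

```bash
cat > m.py <<'E'
from h import *
import sys
from scipy.ndimage import label
def find(centres,save=None):
    s=r.sense();print(s["clock"],s["eef_pos"].round(1),s["opening"].round(2),s["contact_force"].round(1))
    for n in["side","scene"]:
        P=cams.camera_params(n);p,d=cams.grab_frame(n);W=cloud(P,d);h=masks(p)
        if save: cv2.imwrite(f"pics/{save}_{n}.png",p[...,::-1])
        for c in centres:
            c=np.array(c,float)
            for _ in range(4):
                D=np.hypot(*(W[...,:2]-c).transpose(2,0,1));m=(D<62)&(D>38)&(W[...,2]>19)&(W[...,2]<28)&(h[...,2]>80)&(h[...,1]<70)
                if m.sum()<30:break
                c,e=circ(W[m][:,:2],51)
            q=c-(541,-50);t=np.radians(7.9);print(n,m.sum(),"world",c.round(1),"tray",np.round([q@(np.cos(t),np.sin(t)),q@(-np.sin(t),np.cos(t))],1),"res",np.round(e,1))
find(eval(sys.argv[1]),sys.argv[2] if len(sys.argv)>2 else None)
E
python3 m.py "[(514,-93)]"
```

```text
Traceback (most recent call last):
  File "m.py", line 16, in <module>
    find(eval(sys.argv[1]),sys.argv[2] if len(sys.argv)>2 else None)
    ~~~~^^^^^^^^^^^^^^^^^^^^^^^^^^^^^^^^^^^^^^^^^^^^^^^^^^^^^^^^^^^^
  File "m.py", line 5, in find
    s=r.sense();print(s["clock"],s["eef_pos"].round(1),s["opening"].round(2),s["contact_force"].round(1))
                                                       ^^^^^^^^^^^^^^^^^^
AttributeError: 'float' object has no attribute 'round'
```

```bash
sed -i 's/s\["opening"\].round(2)/round(s["opening"],2)/' m.py; python3 m.py "[(514,-93)]"
```

```text
5.0167 [515.5 -91.3  21.3] 0.8 [0.5 1.4 0.4]
side 165 world [516.3 -95.6] tray [-30.7 -41.8] res 1.2
scene 117 world [515.2 -96. ] tray [-31.9 -42.1] res 1.3
```

The drag works: the tin trails 4.5 mm in y. Finish A, aiming the TCP at (541,-45.5), then lift out.

>>> drive_tool --pt "0.4 0.25 0 0" --pt "0.4 0.25 0 0" --pt "0.4 0.25 0 0" --pt "0.4 0.25 0 0" --pt "0.4 0.25 0 0" --pt "0.4 0.25 0 0" --pt "0.5 0.25 0 0" --pt "0.5 0.25 0 0" --pt "0.5 0.25 0 0" --pt "0.4 0.25 0 0" --pt "0.3 0.05 0 0" --pt "0 0 0 0"

```text
clock: 6.12
eef_pos: [540.9, -45.3, 21.3]
tcp_rot: [3.141, -0.0, 1.571]
contact_force: [0.5, 0.8, 0.7]
opening: 0.798
```

>>> drive_tool --pt "-0.15 0 0 0" --pt "-0.15 0 0 0" --pt "0 0 0 0" --pt "0 0 -1.0 0" --pt "0 0 -2.0 0" --pt "0 0 -2.5 0" --pt "0 0 -3.0 0" --pt "0 0 0 0" --pt "0 0 0 0" --jaw 0.35

```text
clock: 6.87
eef_pos: [541.8, -49.3, 108.6]
tcp_rot: [3.137, 0.0, 1.57]
contact_force: [-0.7, 0.2, -0.6]
opening: 0.646
```

```bash
python3 m.py "[(541,-50),(633.5,-122)]"
```

```text
6.8667 [541.8 -49.3 108.6] 0.65 [-0.7  0.2 -0.6]
side 200 world [541.2 -50.2] tray [ 0.2 -0.2] res 1.1
side 194 world [ 633.6 -122. ] tray [ 81.9 -84. ] res 1.1
scene 195 world [541.4 -51.2] tray [ 0.2 -1.3] res 1.1
scene 227 world [ 633.7 -123. ] tray [ 81.8 -85. ] res 1.3
```

A is at M within 1.3 mm. Next, over to B and down into it.

>>> drive_tool --pt "-1.8 2.3 0 0" --pt "-1.8 2.3 0 0" --pt "-1.8 2.3 0 0" --pt "-1.9 2.3 0 0" --pt "0 0 0 0" --pt "0 0 0 0" --pt "0 0 0 0" --jaw 0.2

```text
clock: 7.55
eef_pos: [631.0, -121.7, 104.8]
tcp_rot: [-3.138, -0.001, 1.57]
contact_force: [-0.1, -0.4, -0.6]
opening: 0.803
```

>>> drive_tool --pt "0 0.2 1.5 0" --pt "0 0 2.0 0" --pt "0 0 2.0 0" --pt "0 0 1.5 0" --pt "0 0 0.8 0" --pt "0 0 0.6 0" --pt "0 0 0 0" --pt "0 0 0 0"

```text
clock: 8.22
eef_pos: [634.3, -121.7, 22.3]
tcp_rot: [-3.141, -0.0, 1.571]
contact_force: [0.2, 0.1, -1.3]
opening: 0.803
```

>>> drive_tool --pt "-0.4 -0.5 0 0" --pt "-0.4 -0.5 0 0" --pt "-0.4 -0.5 0 0" --pt "-0.4 -0.5 0 0" --pt "-0.4 -0.5 0 0" --pt "-0.4 -0.5 0 0" --pt "-0.4 -0.5 0 0" --pt "-0.4 -0.5 0 0" --pt "-0.4 -0.5 0 0" --pt "-0.4 -0.5 0 0" --pt "0 0 0 0"

```text
clock: 9.13
eef_pos: [583.3, -162.7, 22.2]
tcp_rot: [-3.141, -0.0, 1.57]
contact_force: [-0.3, 0.3, -1.5]
opening: 0.803
```

```bash
python3 m.py "[(584,-159)]"
```

```text
9.1333 [ 583.3 -162.7   22.2] 0.8 [-0.3  0.3 -1.5]
side 176 world [ 583.4 -163. ] tray [  26.4 -117.8] res 1.2
scene 120 world [ 583.1 -162.8] tray [  26.2 -117.5] res 1.4
```

>>> drive_tool --pt "-0.4 -0.5 0 0" --pt "-0.4 -0.5 0 0" --pt "-0.4 -0.5 0 0" --pt "-0.4 -0.5 0 0" --pt "-0.3 -0.3 0 0" --pt "-0.1 -0.1 0 0" --pt "0 0 0 0" --pt "0 0 0 0"

```text
clock: 9.9
eef_pos: [560.6, -182.1, 22.3]
tcp_rot: [3.141, 0.0, 1.57]
contact_force: [0.1, -0.5, -1.0]
opening: 0.804
```

>>> drive_tool --pt "0 0 0 0" --pt "0 0 0 0" --pt "0 0 0 0" --pt "0 0 -1.0 0" --pt "0 0 -2.0 0" --pt "0 0 -2.5 0" --pt "0 0 -3.0 0" --pt "0 0 0 0" --pt "0 0 0 0" --jaw 0.35

```text
clock: 10.65
eef_pos: [562.0, -182.4, 109.8]
tcp_rot: [3.137, 0.001, 1.571]
contact_force: [-0.3, -0.5, -1.1]
opening: 0.646
```

```bash
python3 m.py "[(559.5,-182.5),(541,-50),(581,70.5)]"
```

```text
10.65 [ 562.  -182.4  109.8] 0.65 [-0.3 -0.5 -1.1]
side 228 world [ 560.8 -182.4] tray [   1.4 -133.9] res 1.0
side 196 world [541.4 -50.1] tray [ 0.4 -0.2] res 1.1
side 165 world [581.  71.] tray [ 56.3 114.4] res 1.1
scene 191 world [ 560.7 -183.3] tray [   1.2 -134.8] res 1.2
scene 204 world [541.2 -51.2] tray [ 0.  -1.2] res 1.3
scene 191 world [581.5  70.2] tray [ 56.6 113.5] res 1.3
```

B is at R within 1.5 mm. Now C: move from (562,-182.5) to (581,70.5).

>>> drive_tool --pt "2.6 0.2 0 0" --pt "2.6 0.2 0 0" --pt "2.6 0.2 0 0" --pt "2.6 0.2 0 0" --pt "2.6 0.2 0 0" --pt "2.6 0.2 0 0" --pt "2.6 0.2 0 0" --pt "2.5 0.2 0 0" --pt "2.5 0.2 0 0" --pt "2.1 0.1 0 0" --pt "0 0 0 0" --pt "0 0 0 0" --jaw 0.2

```text
clock: 11.75
eef_pos: [578.6, 71.8, 106.1]
tcp_rot: [-3.139, 0.0, 1.573]
contact_force: [-0.0, -0.5, 0.1]
opening: 0.8
```

>>> drive_tool --pt "-0.1 0.1 1.5 0" --pt "0 0 2.0 0" --pt "0 0 2.0 0" --pt "0 0 1.5 0" --pt "0 0 0.8 0" --pt "0 0 0.6 0" --pt "0 0 0 0" --pt "0 0 0 0"

```text
clock: 12.42
eef_pos: [580.2, 69.2, 23.0]
tcp_rot: [-3.141, 0.0, 1.57]
contact_force: [0.5, 0.6, -1.1]
opening: 0.802
```

>>> drive_tool --pt "0.1 -0.5 0 0" --pt "0.1 -0.5 0 0" --pt "0.1 -0.5 0 0" --pt "0.1 -0.5 0 0" --pt "0.1 -0.5 0 0" --pt "0.1 -0.5 0 0" --pt "0.1 -0.5 0 0" --pt "0.1 -0.5 0 0" --pt "0.1 -0.5 0 0" --pt "0 0 0 0" --pt "0 0 0 0"

```text
clock: 13.33
eef_pos: [535.3, 79.1, 23.3]
tcp_rot: [3.142, 0.0, 1.571]
contact_force: [0.2, 1.1, -0.6]
opening: 0.803
```

```bash
python3 m.py "[(536,80)]"
```

```text
13.3333 [535.3  79.1  23.3] 0.8 [ 0.2  1.1 -0.6]
side 173 world [535.4  81.3] tray [ 12.5 130.8] res 1.6
scene 100 world [535.1  82. ] tray [ 12.3 131.6] res 1.7
```

>>> drive_tool --pt "0 -0.4 0 0" --pt "0 -0.4 0 0" --pt "0 -0.3 0 0" --pt "0 -0.2 0 0" --pt "0 0 0 0" --pt "0 0 0 0"

```text
clock: 13.93
eef_pos: [522.5, 79.0, 23.3]
tcp_rot: [3.141, -0.0, 1.571]
contact_force: [-0.4, 0.2, -0.7]
opening: 0.802
```

>>> drive_tool --pt "0 0 0 0" --pt "0 0 0 0" --pt "0 0 0 0" --pt "0 0 -1.0 0" --pt "0 0 -2.0 0" --pt "0 0 -2.5 0" --pt "0 0 -3.0 0" --pt "0 0 -3.0 0" --pt "0 0 -3.0 0" --pt "0 0 0 0" --pt "0 0 0 0" --jaw 0.35

```text
clock: 14.85
eef_pos: [523.8, 79.2, 170.7]
tcp_rot: [3.137, -0.001, 1.571]
contact_force: [0.4, -0.2, -0.8]
opening: 0.648
```

```bash
python3 m.py "[(522.5,83),(541,-50),(560.5,-182.5)]" fin
```

```text
14.85 [523.8  79.2 170.7] 0.65 [ 0.4 -0.2 -0.8]
side 160 world [523.7  81.1] tray [  0.9 132.2] res 1.2
side 198 world [541.2 -50. ] tray [ 0.2 -0.1] res 1.1
side 234 world [ 560.7 -182.4] tray [   1.3 -133.8] res 1.1
scene 173 world [523.5  79.9] tray [  0.6 131.1] res 1.3
scene 193 world [541.4 -51.4] tray [ 0.2 -1.5] res 1.2
scene 209 world [ 560.9 -183.5] tray [   1.4 -134.9] res 1.1
```

View pics/fin_scene.png

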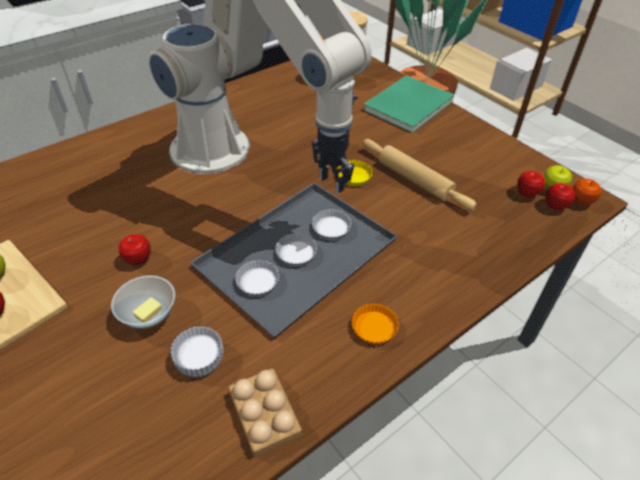

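The picture shows an even row of three tins at (258,279), (296,250) and (331,225). The bystanders haven't moved. Handing in.

```bash
python3 -c "
from rig import job
print(job.sign_off())"
```

```text
the job is handed in; nothing more can be done
None
```

The three tart tins are in a row along the middle of the tray, and I handed the job in at about 15 s. I slid each one from inside with part-open fingers, without lifting any.

- **Position:** in the last check, both fixed cameras put every tin within about 1.5 mm of the tray's long centre line. They are within about 3 mm of their places along it, and neighbours are about 132–134 mm apart.
- **Contact:** the gripper was clear at the end, about 15 cm above the tray. The rolling pin, bowl, apple and spare tins look unmoved in the last picture, though I did not measure them.
- **Checks that failed or disagreed:**
  - My first attempt to locate the tins by brightness, and the two-view triangulation built on it, failed because parts of the robot got into the mask. I used circle fits to the rim from the depth images instead; they agreed across the two fixed views to about 1.5 mm, and to about 3 mm with the wrist camera.
  - The two cameras differed by about 2–3 mm on the tray's outline, so I used their average.

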